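# Set the length stop and butt the speck against it

### The job

On the portioning board, push the sliding length stop along its rail towards the slab of speck until its spring pin drops into the notch of the index clamp. Then push the slab end-on along the board until it butts squarely against the stop, leaving the stop in its notch, and move the hand clear. Only push, gently: do not grip or lift the stop, its pin or the slab, and leave the knife, the salami piece and the other things where they are.

Things in the scene. Friction and masses are not known exactly. Their poses are not given: they have to be found in the camera images.
- stop_back (a point): Centre of the back (+y) face of the length stop's plate: the face to push. The stop is an aluminium slider on the rail; its upright plate, 97 mm along x, 12 mm thick along y, 53 mm high, hangs over the board on the robot's side, lower edge 3 mm above the board. This point is 61.5 mm from the rail's centre line and 29.5 mm above the board's top. Axes as clamp.
- stop_face (a point): Centre of the front (-y) face of the same plate, which the slab must meet, 12 mm from stop_back; the plate's mid-plane is in line with the spring pin. A bridge 30 mm long (y) joins the plate to the rail; the black pin knob on it is the highest part, 87 mm above the board. Axes as clamp.
- stop (a joint): Travel of the stop along the rail in m, 0 at the +y end, growing towards -y (towards the slab) to 0.36. It starts 0 to 0.05. Free sliding takes about 1 N.
- pin (a joint): Lift of the stop's spring pin in m: 0 when it is down (on the plain rail or in the notch), up to 0.0045 on the near ridge of the index clamp, up to 0.007 on the far one.
- clamp: Index clamp: steel saddle 56 mm long (y) fixed on the rail; a black 22 mm thumbscrew stands behind the rail (42 mm from its centre line), level with the notch. Origin: the notch, on the rail's centre line at its top, 40 mm above the board's top. y along the rail towards the stop's start, x away from the robot, z up. Home: stop_back 6 mm to the +y side of it, stop_face 6 mm to the -y side.
- clamp_feel (a point): Same point and axes as clamp. How it feels: coming from +y the pin meets a low ridge 16 mm before home and crests it 8 mm before home (push up to about 13 N), then drops in by itself and the push falls to almost nothing. Pushing on meets a higher ridge (about 20 N); beyond it the stop overruns. Pushed back out of the notch (+y) the stop holds about 13 N.
- slab_mid (a point): Centre of the loose slab of speck lying flat on the board on the -y side of the clamp, beside the rail: a dark brown block 64 mm wide (x), 150 mm long (y), 40 mm high, about 0.4 kg, with a greasy rind that slides easily (about 1 N) and red and white layered ends. y along its length towards the stop, z up.
- slab_end (a point): Centre of the slab's end that faces the stop (+y end), half-way up.
- slab_tail (a point): Centre of the slab's other end (-y end), half-way up: the end to push on. There are at least 30 mm of bare board beyond it.
- board: Fixed wooden portioning board, 240 mm (x) by 560 mm (y) by 24 mm; origin at the centre of its underside, on the table; axes parallel to the clamp's. Its rail, 24 mm wide, 40 mm high, 550 mm long, runs along y with its centre line at x = +100 mm; the clamp sits on it between y = -15 and +70 mm.
- stub: Bystander: short piece of salami standing on the robot's side of the board, 54 mm across, 48 mm high; origin under its centre.
- knife: Bystander: knife lying flat on the robot's side of the board, along y, 250 mm long (handle end -142 mm, point +110 mm of its origin), 34 mm wide, 16 mm high; origin on its underside.
- jar: Bystander: jar on the table, 68 mm across, 95 mm high; origin under its centre.
- bowl: Bystander: white bowl on the table, 130 mm across, 50 mm high; origin under its centre.
- plate: Bystander: white plate on the table, 170 mm across, 18 mm high; origin under its centre.
- mill: Bystander: wooden pepper mill on the table, 52 mm across, 150 mm high; origin under its centre.
- cup: Bystander: small clay cup on the table, 60 mm across, 60 mm high; origin under its centre.
Not all that is in view belongs to the job. Leave any blue or yellow look-alike of the part that bears slab_mid alone.

How it is judged:
By the outcome, as a careful person would: the job done as asked, in the order asked, and still so for the second after the job is handed in, with the robot touching nothing.
It also fails if it takes over 64 s, if anything falls off the work surface, if the arm or the gripper's body presses on something with over 40 N, if the wrist force passes 120 N, or if a joint passes its speed limit or range.

### The arm

A 7-joint arm with a two-finger parallel gripper is mounted at the origin on the work surface. World frame = base frame: x ahead of the robot, y to its left, z up, the work surface at z = 0. Lengths are in m, angles in rad, forces in N, time in s.
With the tool pointing down it reaches from about 0.4 to 0.875 m from the base axis. Payload 6.5 kg.
Tool frame: the origin (TCP) lies at the very end of the fingers, on their centre line; the grasp point (between the pads) lies 19 mm behind it; z points along the fingers, y is the line along which they close (so a half turn about z gives the same grasp; the last joint's range is limited). The gripper opens to 88 mm and grips with 3 to 60 N. Pads are 18 mm wide; open, the fingers measure 123 mm over their backs; the gripper's body (75 mm by 187 mm) begins 45 mm behind the grasp point.
Start: joints at [1.207, 0.536, -0.004, 1.538, 0.003, 1.067, -0.071], TCP at [0.191, -0.621, 0.239] pointing down, gripper open.
Joint ranges: [-2.7, 2.7], [-0.37, 2.16], [-1.27, 1.26], [0.24, 2.4], [-1.31, 4.45], [0.19, 1.91], [-2.76, 2.76]. Speed limits (rad/s): [2.39, 2.39, 3.14, 3.14, 3.14, 3.14, 3.14].

### API

Orientations are given as a unit quaternion [x, y, z, w].
In Python, from plant import robot, cams gives the robot as it stands.
- The arm moves only by the shell command python3 -m pendant 'ROWS' [FORCE]. ROWS is JSON, a list that holds one entry, the list of rows, each a list of 7 numbers: the finger opening in m, from 0 to 0.0881, then the shift along the world's x, y, z in m, then the turn, a rotation vector about the world's x, y, z in rad. In form: [[[fingers, tx, ty, tz, rx, ry, rz], ...]]. A call has 1 to 12 rows; each row is the pose to reach, as a shift and turn from the pose commanded when the call began; what a row does not reach only later rows make up. A row lasts 1/8 s, in which the tool goes at most 62.5 mm and 10.7 degrees, less where a joint would pass 70% of its speed; a pose out of reach is approached as far as the arm can. A call with a gripper value outside its range is refused whole. The fingers move at their own pace and stop on an object; FORCE is the grip in N (left out, the last holds). Time passes only in rows, so rows that repeat a pose let the fingers close. It gives the time, the measured TCP pose, the force, the opening and the grip force at its end, in the units of the state.
- robot.read_state(): the state, without advancing time (a new reading comes with each control period).
- cams.capture(name): name is "scene" or "top" or "wrist"; returns the picture (480x640x3 uint8, red, green, blue); there is no depth.
- cams.calibration(name): a dict with "fx", "fy", "cx", "cy" (pixels), "world_to_cam" (4x4, takes a point from world to camera coordinates); the wrist camera has in their place "hand_eye" (4x4, takes a point from camera to tool coordinates, whose origin is the TCP and whose axes are the flange's). Camera axes: x right, y down, z forward; pixel columns grow to the right and rows downward; lengths in m; the calibration is good to about 2 mm. The wrist camera is an equidistant fisheye: a pixel r from the principal point sees the ray r / f radians off the axis. A picture is of the moment at which its call begins: read the wrist's pose just before it. calibration takes no time and is no camera call.
- robot.sign_off(): hands the job in; it is judged then, once.
The state is a dict: "time": time; "joint_positions": joint angles; "qvel": joint speeds; "joint_efforts": joint torques, N m; "tool_pos": TCP position; "ee_rot": TCP orientation; "contact_force": force on the tool from outside, world axes, zero at the start; "ft_torque": the same for the moment, N m; "width": finger opening in m; "grasp_force": force on a finger pad.
Only numpy, scipy, OpenCV 4.12 (cv2) and the standard library are available. Lean on these libraries where they do the work, as an engineer would, in place of code of your own. Each camera call takes 0.05 s, during which the arm holds its last target. There are 200 camera calls.

## Working session

There is one attempt and no reset: what is moved stays moved. The work goes in short steps, Python scripts to look and compute and a shell command to move; the robot and the scene stay as the last step left them, time stands still between calls to the robot, and variables do not carry over. Pictures are saved under pics/ and viewed, at most 10 in all, crops included, and the job is handed in when it is done.

```bash
mkdir -p pics; python3 - <<'E'
from plant import robot,cams
import cv2
for n in("scene","top"):
    cv2.imwrite(f"pics/{n}0.png",cams.capture(n)[:,:,::-1]); c=cams.calibration(n); print(n,c)
s=robot.read_state(); print(s["time"],s["tool_pos"],s["ee_rot"],s["contact_force"],s["width"])
E
```

```text
scene {'fx': 624.059791870492, 'fy': 624.059791870492, 'cx': 311.00593046209104, 'cy': 244.4918559272138, 'world_to_cam': array([[ 0.60579915,  0.79542054, -0.0177076 , -0.31151587],
       [ 0.52079493, -0.41327115, -0.74698032, -0.20098832],
       [-0.60148153,  0.44329801, -0.6646103 ,  1.95381507],
       [ 0.        ,  0.        ,  0.        ,  1.        ]])}
top {'fx': 587.4656726878197, 'fy': 587.4656726878197, 'cx': 322.1952076820225, 'cy': 250.9494100458815, 'world_to_cam': array([[ 0.01645111, -0.99980303,  0.01110236, -0.01101328],
       [-0.99077459, -0.01779442, -0.13434681,  0.52235008],
       [ 0.13451791, -0.00878978, -0.99087218,  1.44100004],
       [ 0.        ,  0.        ,  0.        ,  1.        ]])}
0.1 [ 0.19054222 -0.6208667   0.23792338] [ 9.88932164e-01  1.48366289e-01 -1.69347231e-04 -7.68504465e-04] [0.30076948 0.07101096 0.39460749] 0.08824202956086408
```

View pics/top0.png

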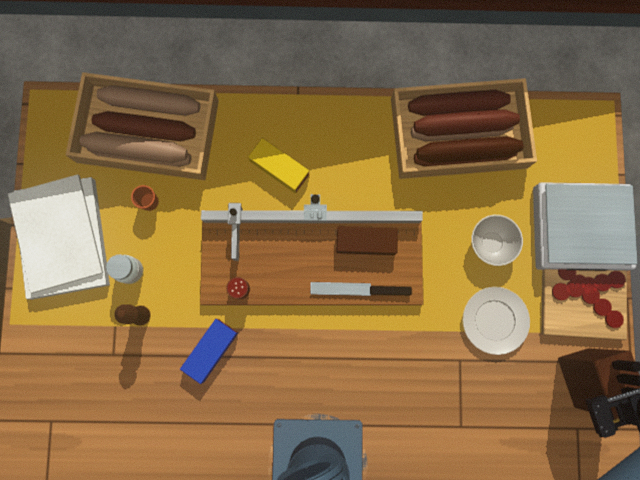

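View pics/scene0.png

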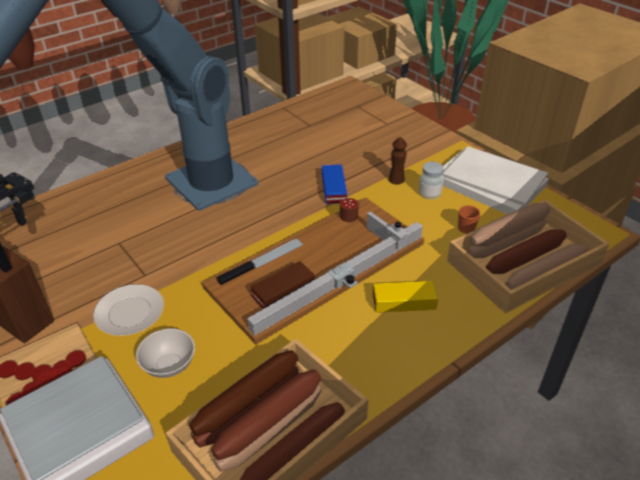

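The top view shows the stop's plate at (235,238), the clamp's thumbscrew at (316,200) and the knife at (360,290). There are three slab-like blocks: dark brown at (367,240), blue at (209,351) and yellow at (279,165). Only the brown one lies on the board beside the rail, so it is the slab. I'll confirm that in an enlarged crop.

```bash
python3 - <<'E'
import cv2
i=cv2.imread("pics/top0.png")[192:312,195:435]
cv2.imwrite("pics/crop0.png",cv2.resize(i,None,fx=3.333,fy=3.333,interpolation=cv2.INTER_CUBIC))
E
```

```text
(no output)
```

View pics/crop0.png

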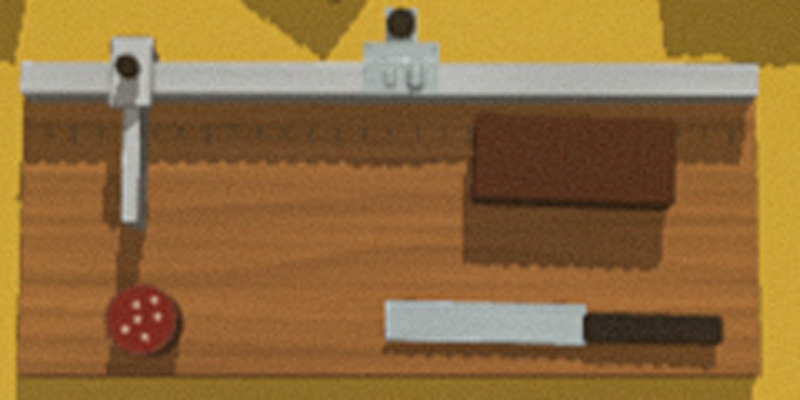

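The crop confirms it: a brown slab with top corners (474,113), (676,120), (672,205) and (472,200). The plate's top runs from (131,108) to (130,222), the thumbscrew is at (401,22) and the clamp's ridges are at x≈388 and 415.

```bash
cat > h.py <<'E'
import numpy as np
from plant import robot,cams
def px2w(n,u,v,z):
    c=cams.calibration(n);M=c["world_to_cam"];R,t=M[:3,:3],M[:3,3]
    d=R.T@np.array([(u-c["cx"])/c["fx"],(v-c["cy"])/c["fy"],1]);o=-R.T@t
    return o+d*(z-o[2])/d[2]
def crop(x,y,z): return px2w("top",195+(x+.5)/3.333-.5,192+(y+.5)/3.333-.5,z)
E
python3 - <<'E'
from h import *
for n,x,y,z in [("railBL",22,62,.064),("railBR",757,65,.064),("railFL",22,92,.064),("railFR",757,96,.064),
 ("brdL",18,376,.024),("brdR",760,376,.024),("slabBL",474,113,.064),("slabBR",676,120,.064),("slabFR",672,205,.064),("slabFL",472,200,.064),
 ("plL0",124,110,.08),("plR0",142,110,.08),("plL",122,222,.08),("plR",138,222,.08),("knob",127,67,.111),("thumb",401,22,.075),("notch",402,75,.068),("clL",365,65,.067),("clR",438,65,.067),("stub",143,315,.072),("knifeTip",386,322,.035),("knifeEnd",722,330,.035),("knifeBackEdge",500,302,.03)]:
    print(n,crop(x,y,z).round(4))
E
```

```text
railBL [0.6151 0.3    0.064 ]
railBR [ 0.6231 -0.2482  0.064 ]
railFL [0.5924 0.299  0.064 ]
railFR [ 0.5995 -0.248   0.064 ]
brdL [0.3838 0.3005 0.024 ]
brdR [ 0.3932 -0.2562  0.024 ]
slabBL [ 0.5827 -0.0371  0.064 ]
slabBR [ 0.5802 -0.1875  0.064 ]
slabFR [ 0.5164 -0.1845  0.064 ]
slabFL [ 0.5174 -0.0365  0.064 ]
plL0 [0.5773 0.2205 0.08  ]
plR0 [0.5776 0.2073 0.08  ]
plL [0.4945 0.2189 0.08  ]
plR [0.4947 0.2072 0.08  ]
knob [0.6033 0.2149 0.111 ]
thumb [0.6483 0.0184 0.075 ]
notch [0.6097 0.017  0.068 ]
clL [0.617  0.0446 0.067 ]
clR [ 0.618  -0.0097  0.067 ]
stub [0.4276 0.2022 0.072 ]
knifeTip [0.4282 0.0257 0.035 ]
knifeEnd [ 0.4265 -0.2259  0.035 ]
knifeBackEdge [ 0.4451 -0.0597  0.03  ]
```

```bash
python3 -m pendant '[[[0.036,0.023,0.048,0.01,0,0,0.107],[0.036,0.047,0.095,0.02,0,0,0.215],[0.036,0.07,0.143,0.02,0,0,0.322],[0.036,0.093,0.19,0.02,0,0,0.429],[0.036,0.117,0.238,0.02,0,0,0.537],[0.036,0.14,0.285,0.02,0,0,0.644],[0.036,0.163,0.333,0.02,0,0,0.751],[0.036,0.187,0.38,0.02,0,0,0.859],[0.036,0.21,0.428,0.02,0,0,0.966],[0.036,0.233,0.475,0.02,0,0,1.073],[0.036,0.257,0.523,0.02,0,0,1.181],[0.036,0.28,0.57,0.02,0,0,1.288]]]' 20
```

```text
time: 1.6
tool_pos: [0.4711, -0.0499, 0.2587]
ee_rot: [0.701, 0.714, -0.0, 0.0]
contact_force: [1.2, -0.6, 0.4]
width: 0.0362
grasp_force: 0.0
```

```bash
python3 -m pendant '[[[0.036,0.012,0.049,0,0,0,0],[0.036,0.024,0.098,0,0,0,0],[0.036,0.036,0.147,0,0,0,0],[0.036,0.048,0.196,0,0,0,0],[0.036,0.06,0.245,0,0,0,0],[0.036,0.072,0.297,0,0,0,0],[0.036,0.072,0.297,-0.04,0,0,-0.003],[0.036,0.072,0.297,-0.08,0,0,-0.003],[0.036,0.072,0.297,-0.12,0,0,-0.003],[0.036,0.072,0.297,-0.16,0,0,-0.003],[0.036,0.072,0.297,-0.185,0,0,-0.003],[0.036,0.072,0.297,-0.197,0,0,-0.003]]]'; python3 - <<'E'
import cv2; from h import *
cv2.imwrite("pics/s1.png",cv2.resize(cams.capture("scene")[130:340,180:460,::-1],None,fx=2.8,fy=2.8,interpolation=cv2.INTER_CUBIC))
E
```

```text
time: 3.1
tool_pos: [0.5418, 0.2451, 0.06]
ee_rot: [0.703, 0.711, -0.001, -0.0]
contact_force: [0.1, 0.3, 1.3]
width: 0.036
grasp_force: 0.0
```

View pics/s1.png

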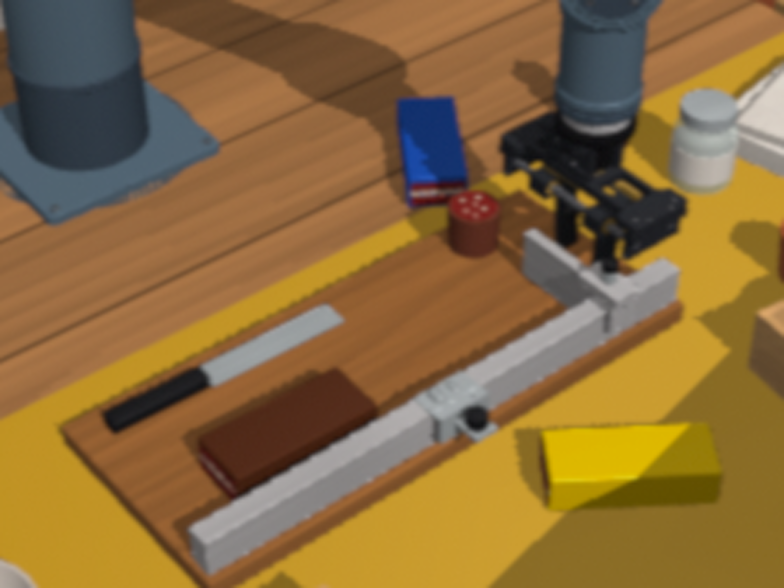

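The fingers are behind the plate with the body clear of the knob. Now I'll push to just before the near ridge.

```bash
python3 -m pendant '[[[0.036,0,-0.008,0,0,0,0],[0.036,0,-0.014,0,0,0,0],[0.036,0,-0.02,0,0,0,0],[0.036,0.001,-0.028,0,0,0,0],[0.036,0.001,-0.038,0,0,0,0],[0.036,0.001,-0.048,0,0,0,0],[0.036,0.001,-0.058,0,0,0,0],[0.036,0.001,-0.068,0,0,0,0],[0.036,0.001,-0.078,0,0,0,0],[0.036,0.001,-0.088,0,0,0,0],[0.036,0.001,-0.095,0,0,0,0],[0.036,0.001,-0.1,0,0,0,0]]]'
python3 -m pendant '[[[0.036,0,-0.01,0,0,0,0],[0.036,0,-0.02,0,0,0,0],[0.036,0,-0.03,0,0,0,0],[0.036,0.001,-0.04,0,0,0,0],[0.036,0.001,-0.05,0,0,0,0],[0.036,0.001,-0.058,0,0,0,0],[0.036,0.001,-0.064,0,0,0,0],[0.036,0.001,-0.07,0,0,0,0],[0.036,0.001,-0.074,0,0,0,0],[0.036,0.001,-0.078,0,0,0,0],[0.036,0.001,-0.08,0,0,0,0],[0.036,0.001,-0.082,0,0,0,0]]]'
python3 - <<'E'
import cv2; from h import *
cv2.imwrite("pics/t2.png",cams.capture("top")[:,:,::-1]);i=cv2.imread("pics/t2.png")[192:312,195:435]
cv2.imwrite("pics/crop2.png",cv2.resize(i,None,fx=3.333,fy=3.333,interpolation=cv2.INTER_CUBIC))
E
```

```text
time: 4.65
tool_pos: [0.5436, 0.145, 0.0616]
ee_rot: [0.703, 0.711, -0.0, -0.0]
contact_force: [0.9, 1.3, 0.5]
width: 0.0359
grasp_force: 0.5
time: 6.15
tool_pos: [0.5448, 0.0636, 0.0618]
ee_rot: [0.703, 0.711, 0.0, 0.0]
contact_force: [1.0, 1.5, -0.5]
width: 0.0358
grasp_force: 0.4
```

View pics/crop2.png

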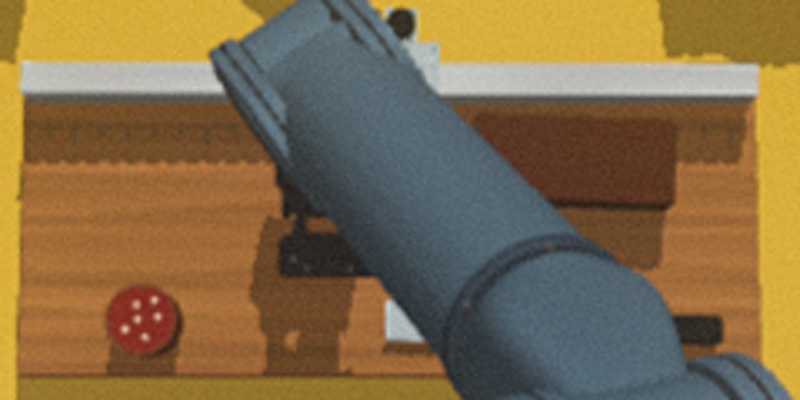

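The arm hides the stop, but the steady 1.3–1.5 N shows it is being pushed. I'll continue in small steps, going by feel.

```bash
f(){ grep -E 'tool_pos|contact'; }
python3 -m pendant '[[[0.036,0,-0.002,0,0,0,0],[0.036,0,-0.004,0,0,0,0],[0.036,0,-0.006,0,0,0,0],[0.036,0,-0.008,0,0,0,0],[0.036,0,-0.01,0,0,0,0],[0.036,0,-0.01,0,0,0,0]]]'|f
python3 -m pendant '[[[0.036,0,-0.001,0,0,0,0],[0.036,0,-0.002,0,0,0,0]]]'|f
python3 -m pendant '[[[0.036,0,-0.001,0,0,0,0],[0.036,0,-0.002,0,0,0,0]]]'|f
python3 -m pendant '[[[0.036,0,-0.001,0,0,0,0],[0.036,0,-0.002,0,0,0,0]]]'|f
python3 -m pendant '[[[0.036,0,-0.001,0,0,0,0],[0.036,0,-0.002,0,0,0,0]]]'|f
```

```text
tool_pos: [0.5446, 0.0531, 0.0617]
contact_force: [0.2, -0.3, -0.5]
tool_pos: [0.5445, 0.0517, 0.0616]
contact_force: [-0.0, 1.5, 0.0]
tool_pos: [0.5445, 0.0496, 0.0616]
contact_force: [-0.4, 0.3, -0.2]
tool_pos: [0.5446, 0.0475, 0.0617]
contact_force: [-0.5, 1.4, -0.9]
tool_pos: [0.5446, 0.0468, 0.0617]
contact_force: [-1.3, 4.7, -2.1]
```

The ridge starts at about TCP y 0.0475, where I expected it.

```bash
f(){ grep -E 'tool_pos|contact'; }
for i in 1; do python3 -m pendant '[[[0.036,0,-0.001,0,0,0,0],[0.036,0,-0.002,0,0,0,0]]]'|f
python3 -m pendant '[[[0.036,0,-0.001,0,0,0,0],[0.036,0,-0.002,0,0,0,0]]]'|f
python3 -m pendant '[[[0.036,0,-0.001,0,0,0,0],[0.036,0,-0.001,0,0,0,0]]]'|f
python3 -m pendant '[[[0.036,0,-0.001,0,0,0,0],[0.036,0,-0.001,0,0,0,0]]]'|f;done
```

```text
tool_pos: [0.5446, 0.0464, 0.0617]
contact_force: [-0.5, 9.2, -2.8]
tool_pos: [0.5446, 0.0461, 0.0618]
contact_force: [-0.4, 13.1, -3.5]
tool_pos: [0.5446, 0.0456, 0.0618]
contact_force: [-0.5, 11.7, -4.3]
tool_pos: [0.5447, 0.042, 0.0617]
contact_force: [-0.2, 4.6, -1.7]
```

```bash
f(){ grep -E 'tool_pos|contact'; }
python3 -m pendant '[[[0.036,0,0,0,0,0,0]]]'|f
python3 -m pendant '[[[0.036,0,-0.001,0,0,0,0]]]'|f
python3 -m pendant '[[[0.036,0,-0.001,0,0,0,0]]]'|f
```

```text
tool_pos: [0.5447, 0.0404, 0.0617]
contact_force: [-0.7, 2.9, -2.1]
tool_pos: [0.5448, 0.0378, 0.0617]
contact_force: [-0.2, 0.2, 0.5]
tool_pos: [0.545, 0.0363, 0.0618]
contact_force: [-0.2, -0.1, 0.2]
```

```bash
f(){ grep -E 'tool_pos|contact'; }
python3 -m pendant '[[[0.036,0,-0.001,0,0,0,0]]]'|f
python3 -m pendant '[[[0.036,0,-0.001,0,0,0,0]]]'|f
python3 -m pendant '[[[0.036,0,-0.001,0,0,0,0]]]'|f
python3 -m pendant '[[[0.036,0,0,0,0,0,0]]]'|f
```

```text
tool_pos: [0.5449, 0.0357, 0.0618]
contact_force: [-0.2, 0.3, -0.4]
tool_pos: [0.5448, 0.0351, 0.0618]
contact_force: [0.2, 0.5, -0.1]
tool_pos: [0.5447, 0.0344, 0.0617]
contact_force: [-0.4, -0.6, 0.1]
tool_pos: [0.5447, 0.0345, 0.0617]
contact_force: [-0.6, 0.3, 0.3]
```

```bash
f(){ grep -E 'tool_pos|contact'; }
python3 -m pendant '[[[0.036,0,-0.001,0,0,0,0],[0.036,0,-0.001,0,0,0,0]]]'|f
python3 -m pendant '[[[0.036,0,-0.001,0,0,0,0],[0.036,0,-0.001,0,0,0,0]]]'|f
python3 -m pendant '[[[0.036,0,-0.001,0,0,0,0],[0.036,0,-0.001,0,0,0,0]]]'|f
```

```text
tool_pos: [0.5447, 0.0335, 0.0617]
contact_force: [-0.1, -1.5, -0.5]
tool_pos: [0.5447, 0.0325, 0.0617]
contact_force: [-0.1, 0.7, -0.1]
tool_pos: [0.5447, 0.0315, 0.0617]
contact_force: [-0.3, -0.1, -0.3]
```

The push has fallen to nothing, so the pin is presumably in the notch. I'll back off, lift over to behind the slab's tail and look.

```bash
python3 -m pendant '[[[0.036,0,0.015,0,0,0,0],[0.036,0,0.03,0,0,0,0],[0.036,0,0.03,0.05,0,0,0],[0.036,0,0.03,0.1,0,0,0],[0.036,0,0.02,0.14,0,0,0],[0.036,0,-0.03,0.14,0,0,0],[0.036,0.001,-0.08,0.14,0,0,0],[0.036,0.001,-0.13,0.14,0,0,0],[0.036,0.001,-0.18,0.14,0,0,0],[0.036,0.002,-0.22,0.14,0,0,0],[0.036,0.003,-0.243,0.14,0,0,0],[0.036,0.003,-0.243,0.14,0,0,0]]]'
python3 - <<'E'
import cv2; from h import *
cv2.imwrite("pics/t3.png",cams.capture("top")[:,:,::-1]);i=cv2.imread("pics/t3.png")[192:312,195:435]
cv2.imwrite("pics/crop3.png",cv2.resize(i,None,fx=3.333,fy=3.333,interpolation=cv2.INTER_CUBIC))
E
```

```text
time: 12.08
tool_pos: [0.5478, -0.212, 0.2015]
ee_rot: [0.704, 0.711, -0.0, 0.0]
contact_force: [0.4, 0.5, 0.9]
width: 0.0356
grasp_force: 0.0
```

View pics/crop3.png

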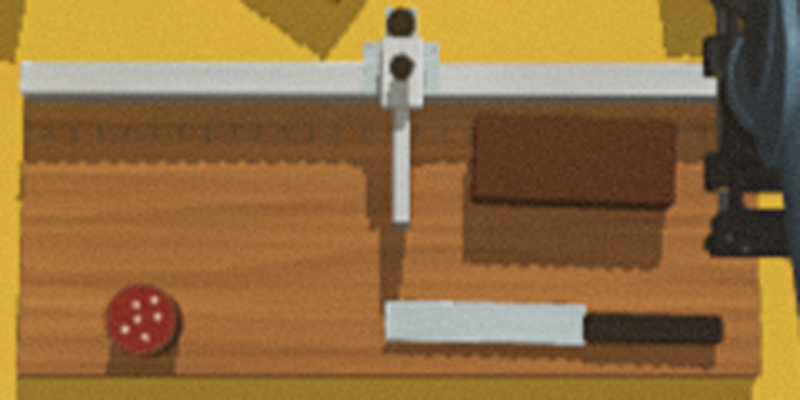

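The pin knob (402,67) is now in line with the thumbscrew (401,22), so the stop is home, and the slab is untouched. Next I'll lower the fingers behind the tail and push the slab.

```bash
f(){ grep -E 'tool_pos|contact'; }
python3 - <<'E'
from h import *
for x,y,z in[(402,67,.111),(394,200,.08),(410,200,.08),(474,113,.064),(472,202,.064)]: print(crop(x,y,z).round(4))
E
python3 -m pendant '[[[0.036,0,0,-0.04,0,0,0],[0.036,0,0,-0.08,0,0,0],[0.036,0,0,-0.12,0,0,0],[0.036,0,0,-0.15,0,0,0],[0.036,0,0,-0.164,0,0,0],[0.036,0,0,-0.164,0,0,0]]]'|f
python3 -m pendant '[[[0.036,0,0.005,0,0,0,0],[0.036,0,0.01,0,0,0,0],[0.036,0,0.014,0,0,0,0],[0.036,0,0.018,0,0,0,0],[0.036,0,0.021,0,0,0,0],[0.036,0,0.024,0,0,0,0],[0.036,0,0.028,0,0,0,0],[0.036,0,0.032,0,0,0,0],[0.036,0,0.036,0,0,0,0],[0.036,0,0.04,0,0,0,0],[0.036,0,0.043,0,0,0,0],[0.036,0,0.046,0,0,0,0]]]'|f
```

```text
[0.607  0.0169 0.111 ]
[0.5143 0.0211 0.08  ]
[0.5145 0.0094 0.08  ]
[ 0.5827 -0.0371  0.064 ]
[ 0.5159 -0.0365  0.064 ]
tool_pos: [0.5478, -0.2097, 0.0375]
contact_force: [0.4, 0.4, 0.6]
tool_pos: [0.5476, -0.1652, 0.0376]
contact_force: [-0.8, -1.6, -0.2]
```

```bash
f(){ grep -E 'tool_pos|contact'; }
python3 -m pendant '[[[0.036,0,0.002,0,0,0,0],[0.036,0,0.004,0,0,0,0],[0.036,0,0.006,0,0,0,0],[0.036,0,0.008,0,0,0,0],[0.036,0,0.01,0,0,0,0],[0.036,0,0.011,0,0,0,0],[0.036,0,0.012,0,0,0,0]]]'|f
python3 -m pendant '[[[0.036,0,0.001,0,0,0,0],[0.036,0,0.001,0,0,0,0]]]'|f
python3 -m pendant '[[[0.036,0,0.001,0,0,0,0],[0.036,0,0.001,0,0,0,0]]]'|f
python3 -m pendant '[[[0.036,0,0.001,0,0,0,0],[0.036,0,0.001,0,0,0,0]]]'|f
```

```text
tool_pos: [0.5477, -0.1534, 0.0377]
contact_force: [-0.8, -1.7, -1.0]
tool_pos: [0.5477, -0.1522, 0.0377]
contact_force: [-0.2, -0.7, -0.9]
tool_pos: [0.5478, -0.1515, 0.0377]
contact_force: [0.4, -2.4, -0.0]
tool_pos: [0.5478, -0.1508, 0.0378]
contact_force: [0.9, -3.8, -0.4]
```

```bash
f(){ grep -E 'tool_pos|contact'; }
python3 -m pendant '[[[0.036,0,0.001,0,0,0,0],[0.036,0,0.001,0,0,0,0]]]'|f
python3 -m pendant '[[[0.036,0,0.001,0,0,0,0],[0.036,0,0.001,0,0,0,0]]]'|f
```

```text
tool_pos: [0.5477, -0.1505, 0.0378]
contact_force: [0.5, -5.5, -1.0]
tool_pos: [0.5477, -0.1503, 0.0378]
contact_force: [0.5, -6.9, -0.1]
```

The force climbs to 7 N with almost no motion, so the slab is butted, well under the notch's 13 N. I'll back off, lift clear and check.

```bash
python3 -m pendant '[[[0.036,0,0,0,0,0,0],[0.036,0,-0.01,0,0,0,0],[0.036,0,-0.03,0,0,0,0],[0.036,0,-0.045,0,0,0,0],[0.036,0,-0.045,0.05,0,0,0],[0.036,0,-0.045,0.1,0,0,0],[0.036,0,-0.045,0.15,0,0,0],[0.036,0,-0.08,0.18,0,0,0],[0.036,-0.02,-0.12,0.18,0,0,0],[0.036,-0.04,-0.16,0.18,0,0,0],[0.036,-0.04,-0.16,0.18,0,0,0]]]'
python3 - <<'E'
import cv2; from h import *
cv2.imwrite("pics/t4.png",cams.capture("top")[:,:,::-1]);i=cv2.imread("pics/t4.png")[192:312,195:435]
cv2.imwrite("pics/crop4.png",cv2.resize(i,None,fx=3.333,fy=3.333,interpolation=cv2.INTER_CUBIC))
cv2.imwrite("pics/s4.png",cv2.resize(cams.capture("scene")[180:340,200:440,::-1],None,fx=3.3,fy=3.3,interpolation=cv2.INTER_CUBIC))
E
```

```text
time: 17.88
tool_pos: [0.5049, -0.3137, 0.2173]
ee_rot: [0.706, 0.709, -0.001, 0.0]
contact_force: [0.8, 1.0, 0.3]
width: 0.0361
grasp_force: 0.0
```

View pics/crop4.png

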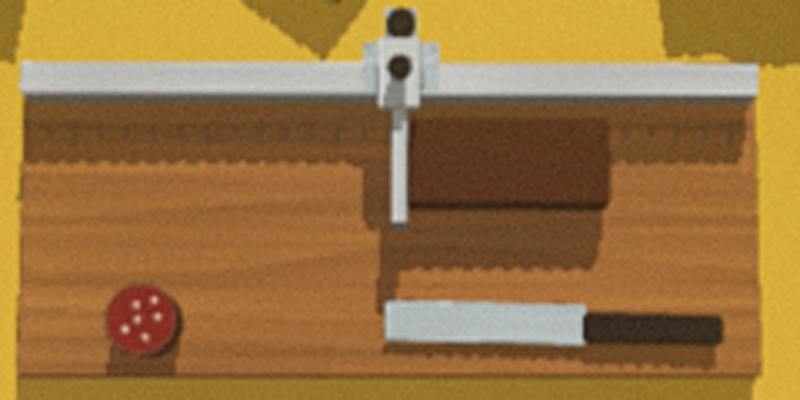

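View pics/s4.png

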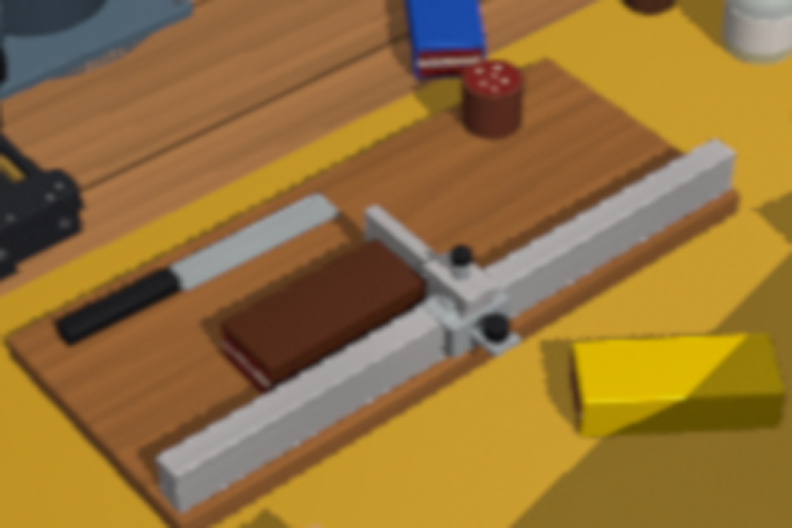

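The slab now butts squarely against the plate and the bystanders haven't moved. The knob looks 1–2 crop pixels further +y than before, so I'll measure that.

```bash
python3 - <<'E'
import cv2; from h import *
for n in("t3","t4"):
    g=cv2.imread(f"pics/{n}.png").astype(float).max(2)
    for nm,(r0,r1,c0,c1),T,z in(("thumb",(193,204,309,322),120,.08),("knob",(207,217,310,321),130,.111)):
        w=np.clip(T-g[r0:r1,c0:c1],0,None);v,u=np.mgrid[r0:r1,c0:c1]
        print(n,nm,((w*u).sum()/w.sum()).round(2),((w*v).sum()/w.sum()).round(2),px2w("top",(w*u).sum()/w.sum(),(w*v).sum()/w.sum(),z)[:2].round(4))
    d=g[222:250,312:322].mean(0); print(d.round(0))
E
```

```text
t3 thumb 314.7 198.61 [0.6463 0.019 ]
t3 knob 314.91 211.92 [0.6066 0.0177]
[118. 148. 175. 175. 180. 167. 119. 128. 132. 133.]
t4 thumb 314.71 198.59 [0.6463 0.019 ]
t4 knob 314.37 211.92 [0.6065 0.019 ]
[132. 176. 175. 176. 166. 106.  89.  97. 101.  95.]
```

The knob's offset from the expected notch line is about −0.7 mm before and +0.6 mm after. That is only the play in the notch, so the pin is seated. Handing in.

```bash
python3 -c "
from plant import robot
print(robot.sign_off())"
```

```text
the job is handed in; nothing more can be done
None
```

The stop is in the index clamp's notch with the slab butted squarely against it, the hand is clear, the bystanders on the board haven't moved, and the job was handed in at about 18 s.

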